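# Wind an indexing banding wheel back to its home stop and lock it with the pawl

## Task

The ratchet banding wheel has been clicked round while a pot lid was decorated; take it back to its start for the next row. Lift the holding pawl and throw it right over so that it stays open, turn the wheel backwards (clockwise from above) by its crank peg until its lug bears firmly on the sprung home stop, pushing the peg with about 10 N at the end and never forcing it, and let go; then swing the pawl back down between the teeth so that it locks the wheel there. The lid stays in the middle of the wheel, and the jugs and the jar stay where they are.

Things in the scene. Friction and masses are not known exactly. Their poses are not given: they have to be found in the camera images.
- banding_base: Fixed grey base of the banding wheel, 12 mm thick, on the board. Origin: on the wheel's vertical axis, at the board's surface. In its own axes the pawl stands at +y and the home stop at -y; it may be turned up to 0.35 rad about the vertical.
- wheel (a joint): Wheel angle, rad; grows counter-clockwise from above (forwards, the ratchet clicks); backwards is falling, clockwise. The lug meets the stop's buffer somewhere from -0.07 to +0.07, by how the stop is screwed. Starts at 1.0 to 1.9. Stays where left; friction 0.15 N m, some 2 N at the peg. With the pawl down it cannot go backwards by more than a tooth's play.
- peg_mid (a point): Point on the axis of the crank peg, 20 mm below its top. The peg is an upright wooden rod 14 mm thick on the wheel, 68 mm from the wheel's axis, top 104 mm above the board, bare from 53 mm up. In the base's frame it stands at polar angle (wheel angle - 1.05 rad) about the axis.
- pawl (a joint): Angle of the steel pawl about its level pivot, rad: 0 down at the root between two teeth, up to 0.25 while it rides on a tooth's ramp, 1.57 arm upright, 2.2 thrown right over against its limit. It falls shut by its own weight (20 mN m) below about 1.5 and falls open above that, slowly, damped.
- pawl_stand: Fixed steel bracket of the pawl, at the base's +y; axes nearly the base's. The pivot lies 44 mm above this origin, along y; the post stands at y 21 to 36 mm, the pawl at y -7 to 7 mm. Shut, the pawl's arm runs 50 mm from the pivot to -x; at its end a nose goes down into the teeth and a thumb tab goes up.
- pawl_pivot (a point): Centre of the pawl's pivot, 56 mm above the board; it does not move. From it, in the stand's x and z: nose end at (-50, -22) mm shut, (12, 53) mm thrown over; top of the thumb tab at (-50, 34) mm shut, (57, 20) mm thrown over.
- pawl_tab (a point): Point on the pawl's upright thumb tab (14 mm wide along the pivot, 7 mm thick), 4 mm below its top: (-50, 30) mm in x and z from the pivot when shut, (54, 23) mm thrown over to +x. Pinch it across its 14 mm width and carry it round the pivot in an arc; a level push on it only jams.
- lug_face (a point): Centre of the contact face of the steel lug that sticks out of the wheel's rim, 118 mm from the axis, 28 mm above the board.
- stop_block: Fixed steel home stop block, 24 x 26 x 34 mm, at the base's -y. From its +x side a screw with a rubber buffer 14 mm thick sticks out, set longer or shorter by up to 8 mm, which no reading tells: feel for it. The buffer is sprung: 6 N per mm, 6 mm of travel. 10 N at the peg puts about 4.5 N on it. Origin: centre of its underside, 12 mm above the board.
- stop_face (a point): Mean place of the buffer's free end, fixed to the block, 32 mm from its origin along +x, 28 mm above the board. The true end lies up to 8 mm nearer to the block or farther out, so the lug's face comes to bear up to 8 mm to either side of this point.
- wheel_top (a point): Centre of the wheel's raised table (164 mm across), on its top, 50 mm above the board. Round it lies the rim, 220 mm across, 22 to 34 mm above the board, with 12 saw teeth on top, 12 mm high, at radius 89 to 109 mm.
- lid_center (a point): Centre, half-way up, of the white pot lid (72 mm across, 42 mm high) that lies loose on the middle of the wheel's table.
- creamer_1: White jug with a handle, 66 x 104 x 86 mm, loose on the board; bystander. Origin: centre of its underside.
- creamer_2: White jug with a handle, 68 x 104 x 86 mm, loose on the board; bystander. Origin: centre of its underside.
- glaze_jar: Screw-top glaze jar with a dark cap, 68 mm across, 82 mm high, loose on the board nearer the robot; bystander. Origin: centre of its underside.

How it is judged (in metres and radians):
On the way, in this order (a step that is already met when the one before it is completed fails the run):
1. the pawl is thrown right over and stays open (value of joint pawl above 1.9 rad), for 0.2 s.
2. with the pawl still open, the lug bears on the home stop with more than 2.5 N (value of joint pawl above 1.7 rad and contact force between stop_block and banding_base above 2.5 N and horizontal distance between lug_face and stop_face below 0.012 m), for 0.2 s.
At the end, for the whole second after the job is handed in: The wheel is home with its lug within 11 mm of the mean place of the stop's buffer, the pawl is down between the teeth (within 0.14 rad of the root), both are at rest, and the lid lies flat on the wheel within 15 mm of its middle (value of joint pawl below 0.14 rad and horizontal distance between lug_face and stop_face below 0.011 m and velocity of joint wheel between -0.05 and 0.05 rad/s and velocity of joint pawl between -0.05 and 0.05 rad/s and horizontal distance between lid_center and wheel_top below 0.015 m and angle between lid_center's own z axis and vertical below 0.15 rad); the robot touches nothing.
It fails at once if the lug is forced on the home stop with more than 13 N (some 25 N at the peg) (contact force between stop_block and anything else above 13 N).
It fails at once if the wheel is forced against the engaged pawl, more than 18 N between teeth and pawl (contact force between pawl_stand and banding_base above 18 N).
It fails at once if the lid is knocked off the middle of the wheel by more than 20 mm or tipped (horizontal distance between lid_center and wheel_top above 0.02 m or angle between lid_center's own z axis and vertical above 0.4 rad).
It fails at once if a jug or the jar is shifted by more than 20 mm (distance of any of creamer_1, creamer_2, glaze_jar from where it was at the start of the episode above 0.02 m).
It also fails if it takes over 67 s, if anything falls off the work surface, if the arm or the gripper's body presses on something with over 40 N, if the wrist force passes 120 N, or if a joint passes its speed limit or range.

## Robot

A 7-joint arm with a two-finger parallel gripper is mounted at the origin on a cart in front of the work surface, level with it; the furniture and walls round the work are solid. World frame = base frame: x ahead of the robot, y to its left, z up, the work surface at z = 0. Lengths are in m, angles in degrees, forces in N, time in s.
With the tool pointing down it reaches from about 0.425 to 0.875 m from the base axis. Payload 4.7 kg.
Tool frame: the origin (TCP) lies at the very end of the fingers, on their centre line; the grasp point (between the pads) lies 19 mm behind it (env.grasp_offset is the distance from the TCP to the grasp point, in m); z points along the fingers, y is the line along which they close (so a half turn about z gives the same grasp; the last joint's range is limited). The gripper opens to 87 mm and grips with 3 to 60 N. Pads are 19 mm wide; open, the fingers measure 117 mm over their backs; the gripper's body (75 mm by 190 mm) begins 51 mm behind the grasp point.
Start: joints at [-70.01, 18.392, -4.016, 83.108, 1.295, 78.541, -3.26], TCP at [0.214, 0.614, 0.223] pointing down, gripper open.
Joint ranges: [-163.93, 163.93], [-17.29, 119.83], [-79.2, 71.16], [3.27, 140.29], [-89.18, 269.18], [5.43, 117.66], [-154.24, 154.24]. Speed limits (degrees/s): [147.25, 147.25, 180, 180, 180, 180, 180].

## Interface

Orientations are given as [roll, pitch, yaw] about the fixed x, y, z axes, in that order (R = Rz(yaw) Ry(pitch) Rx(roll)).
In Python, from cell import env gives the robot as it stands. The module is installed in compiled form; this text tells all that it offers.
- The arm moves only by the tool drive_tool, never from a script. Its argument "moves" is one flat list of numbers, 5 for each row, row after row: the shift along the tool's x, y, z in units of 40 mm (1.0 is 40 mm), then the turn about the tool's z in units of 10 degrees (1.0 is 10 degrees), then the finger opening in mm, from 0 to 87. A call has 1 to 5 rows; each row is the pose to reach, as a shift and turn from the pose commanded when the call began, along the tool's axes at that moment; what a row does not reach only later rows make up. A row lasts 1/8 s, in which the tool goes at most 62.5 mm and 10.7 degrees, less where a joint would pass 70% of its speed; a pose out of reach is approached as far as the arm can. A call with a gripper value outside its range is refused whole. The fingers move at their own pace and stop on an object; "squeeze" is the grip in N (left out, the last holds). Time passes only in rows, so rows that repeat a pose let the fingers close. It gives the time, the measured TCP pose, the force, the opening and the grip force at its end, in the units of the state.
- env.get_obs(): the state, without advancing time (a new reading comes with each control period).
- env.read_camera(name): name is "side" or "top"; returns (picture, depth): 384x512x3 uint8, red, green, blue; 384x512 float32, m along the optical axis (not along the pixel's ray), 0 where there is no reading.
- env.camera_model(name): a dict with "K" (3x3 intrinsics, pixels), "rvec" (rotation vector, rad) and "tvec" (3), from world to camera coordinates, as OpenCV has them. Camera axes: x right, y down, z forward; pixel columns grow to the right and rows downward; lengths in m; the calibration is good to about 2 mm. A picture is of the moment at which its call begins. camera_model takes no time and is no camera call.
- env.sign_off(): hands the job in; it is judged then, once.
The state is a dict: "time_s": time; "qpos": joint angles; "joint_velocities": joint speeds; "effort": joint torques, N m; "tool_pos": TCP position; "tool_rot": TCP orientation; "force": force on the tool from outside, world axes, zero at the start; "wrist_torque": the same for the moment, N m; "grip_width": finger opening in m; "grasp_force": force on a finger pad.
Only numpy, scipy, OpenCV 4.12 (cv2) and the standard library are available. Lean on these libraries where they do the work, as an engineer would, in place of code of your own. Each camera call takes 0.05 s, during which the arm holds its last target. There are 200 camera calls.

## Working session

There is one attempt and no reset: what is moved stays moved. The work goes in short steps, Python scripts to look and compute and a tool call to move; the robot and the scene stay as the last step left them, time stands still between calls to the robot, and variables do not carry over. Pictures are saved under pics/ and viewed, at most 10 in all, crops included, and the job is handed in when it is done.

Besides the shell and the picture viewer there is one more tool, called after ">>>" by a JSON object that holds its "fn" and its "kwargs", one argument or row to a line. drive_tool: Moves the arm, as the interface text tells. Its arguments: {"type":"object","properties":{"moves":{"type":"array","items":{"type":"number"}},"squeeze":{"type":"number"}},"required":["moves"]}

```bash
mkdir -p pics
cat > h.py <<'E'
import numpy as np,cv2
from cell import env
def cam(n):
    m=env.camera_model(n);R=cv2.Rodrigues(np.array(m["rvec"],float))[0];return np.array(m["K"]),R,np.array(m["tvec"],float).ravel()
def onz(n,u,v,z):
    K,R,t=cam(n);c=-R.T@t;d=R.T@np.linalg.inv(K)@np.array([u,v,1.]);return c+d*(z-c[2])/d[2]
def dep(n,u,v,d):
    K,R,t=cam(n);return R.T@(np.linalg.inv(K)@np.array([u,v,1.])*d-t)
def proj(n,p):
    K,R,t=cam(n);q=K@(R@np.array(p,float)+t);return q[:2]/q[2]
def cloud(n,d):
    K,R,t=cam(n);v,u=np.mgrid[:384,:512];P=np.linalg.inv(K)@np.stack([u.ravel(),v.ravel(),np.ones(u.size)])*d.ravel();return (R.T@(P-t[:,None])).T.reshape(384,512,3)
E
python3 - <<'E'
from h import *
for n in("side","top"):
    p,d=env.read_camera(n);cv2.imwrite(f"pics/{n}0.png",cv2.resize(p[:,:,::-1],(768,576)));np.save(f"{n}0.npy",d);np.save(f"{n}p.npy",p)
    K,R,t=cam(n);print(n,K[0,0],-R.T@t,R[2])
o=env.get_obs();print(o)
E
```

```text
side 447.59487815822126 [ 0.07897889 -0.55622705  0.48347066] [ 0.44381783  0.76954695 -0.4591549 ]
top 362.20843886845677 [0.37847404 0.1251505  0.9277058 ] [ 0.11489829 -0.02058591 -0.99316394]
{'time_s': 0.1, 'qpos': array([-70.01038819,  18.43401015,  -4.01469624,  83.16656104,
         1.29701482,  78.54025303,  -3.2593246 ]), 'joint_velocities': array([ 0.10152869, -0.00751762,  0.0489396 , -0.18030344,  0.04626598,
        0.09926716, -0.07690213]), 'effort': array([-2.10900826e-04, -4.92575383e+01, -4.05522035e-01, -3.13397527e+01,
       -6.40920061e-02,  3.96713137e-02,  7.79858942e-05]), 'tool_pos': array([0.21347715, 0.61343692, 0.22159171]), 'tool_rot': array([-1.79904513e+02,  7.60154166e-03,  1.60820244e+02]), 'force': array([ 0.7379265 , -0.14191621, -0.55835386]), 'wrist_torque': array([ 0.00873573, -0.00509501,  0.01376126]), 'grasp_force': 0.0, 'grip_width': 0.08701374357436446}
```

View pics/side0.png

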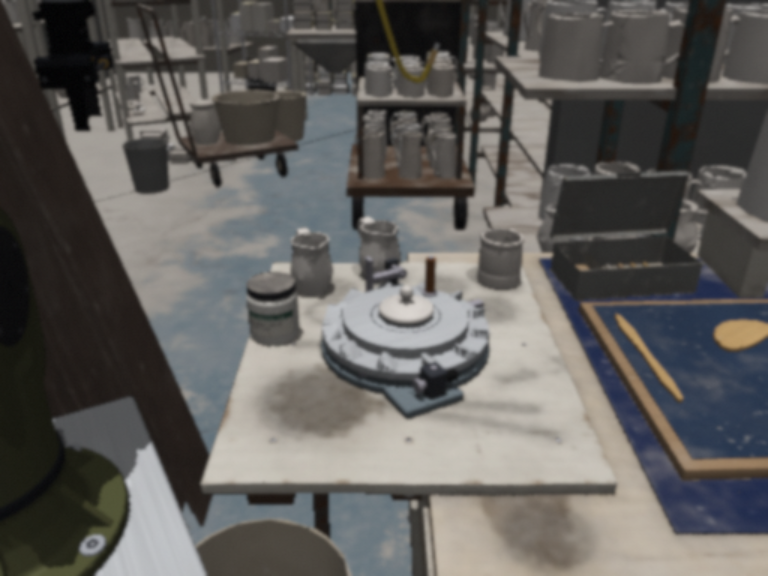

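View pics/top0.png

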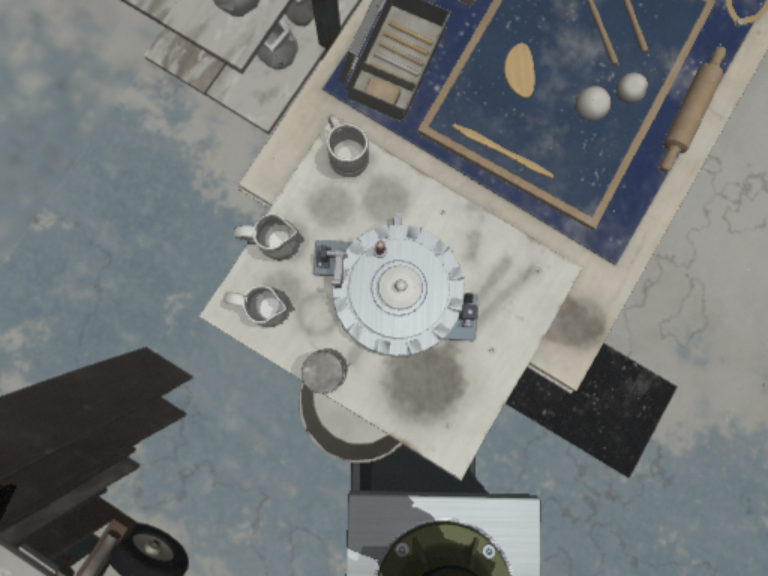

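Side view: wheel in the middle of the board, pawl at the far left (385,270), stop in front (435,378), peg (430,275). Top view: wheel centre (400,287), pawl (335,262), stop (468,310), peg (380,246), lug (397,222). Next I zoom in and measure.

Run:
```python
from h import *
p=np.load("topp.npy");c=p[135:250,195:335];cv2.imwrite("pics/topc.png",cv2.resize(c[:,:,::-1],None,fx=5.5,fy=5.2,interpolation=cv2.INTER_CUBIC))
p=np.load("sidep.npy");c=p[165:280,205:335];cv2.imwrite("pics/sidec.png",cv2.resize(c[:,:,::-1],None,fx=6,fy=5.2,interpolation=cv2.INTER_CUBIC))
d=np.load("top0.npy");P=cloud("top",d)
z=P[...,2]
print("board",np.median(z[270:290,260:300]))
# table
m=(abs(z-.05)<.006);m[:, :215]=0;m[:,315:]=0;m[:140]=0;m[245:]=0
n,l,s,ce=cv2.connectedComponentsWithStats(m.astype(np.uint8))
i=1+np.argmax(s[1:,4]);cn,_=cv2.findContours((l==i).astype(np.uint8),0,1);q=cv2.convexHull(cn[0]);e=cv2.fitEllipse(q);print(s[i],e,onz("top",*e[0],.05), np.median(z[l==i]))
for nm,lo,hi,k in(("hi",.06,.3,0),):
    m=(z>lo)&(z<hi);n,l,s,ce=cv2.connectedComponentsWithStats(m.astype(np.uint8))
    for i in range(1,n):
        if s[i,4]>5:
            Q=P[l==i];print(s[i],ce[i].round(1),Q.mean(0).round(4),Q[:,2].max().round(4))
print(np.round(z[150:185,205:262:1][::2,::2]*1000).astype(int))
```

```text
board 0.0005083104409983629
[ 233  159   67   67 2726] ((265.6304626464844, 191.8594207763672), (66.02499389648438, 66.37165832519531), 107.67999267578125) [0.48764701 0.08686866 0.05      ] 0.050355230159716366
[227   0  27  53 315] [239.   24.8] [0.8621 0.1623 0.1413] 0.1634
[218  76  27  35 309] [230.   93.1] [0.726  0.1813 0.073 ] 0.0818
[156 142  42  26 341] [175.8 154.2] [0.5678 0.3041 0.0787] 0.0888
[251 160   6  10  46] [253.2 164.1] [0.5461 0.1194 0.0961] 0.1092
[213 164  18  27 167] [222.7 175.4] [0.5223 0.1917 0.0668] 0.0933
[252 177  30  29 667] [266.6 191. ] [0.4876 0.0854 0.0675] 0.0938
[149 190  42  26 318] [168.5 201.1] [0.4553 0.3148 0.0798] 0.0887
[201 233  29  30 659] [215.2 247.5] [0.3508 0.2015 0.0811] 0.0862
[  0 322  11  25  77] [  4.8 331.4] [0.2069 0.5346 0.2789] 0.3
[279 375  40   9 236] [298.4 380. ] [0.063  0.0044 0.0789] 0.1024
[[  3  -2   4   0  -1   0   0  -1   1   0   0   2   3  -1   1   4   1   1
   -1   2  -2   2   0 928   1  43  47  37  35]
 [  0   0   0   2   0  -1  -2   3   1  -1   2   0  -4   1  -1  -1  -2   1
    0   1   2   2   2  37  40  41  4
[... 1247 characters left out ...]
 30  20  12  58  64  65  36  33  35  37  33  51
   51  50  51  51  51  51  50  49  52  49  52]
 [ -1   0   8  16  22  19  19  17  13  60  60  58  39  34  33  35  51  49
   48  50  52  52  51  51  48  51  51  53  51]
 [  3  -1  10   9  13  11  13  14  13  62  63  61  46  36  31  37  51  48
   49  49  50  50  50  50  53  52  50  53  66]
 [  1   1  12  12  16  13  11  13  13  60  59  60  45  46  35  53  50  50
   54  49  51  49  51  50  49  51  60  65  67]
 [  0   1  10  10  14  11  11  16  13  61  61  63  43  43  33  48  50  51
   51  51  50  49  51  52  47  63  64  68  64]
 [  0   2   1   0   2   2   0   0  -2  59  62  60  39  36  34  51  53  50
   51  48  50  50  50  50  50  63  66  67  68]]
```

View pics/topc.png

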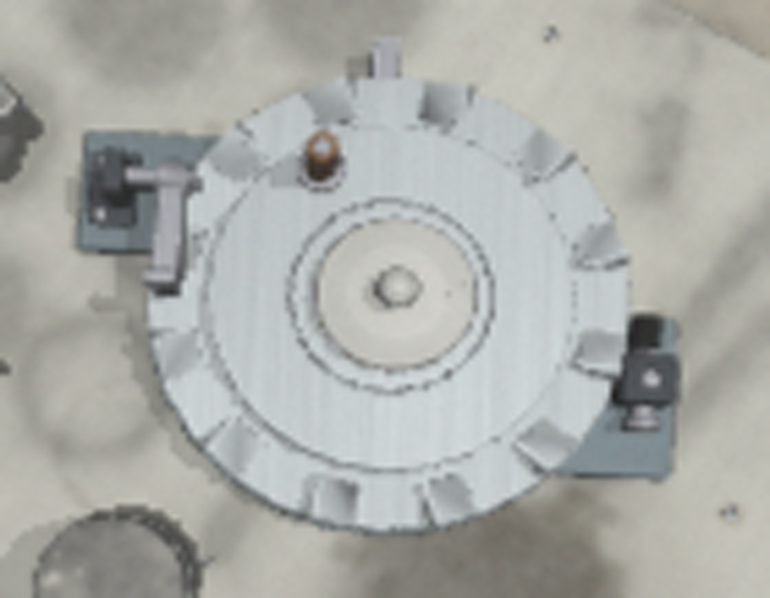

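View pics/sidec.png

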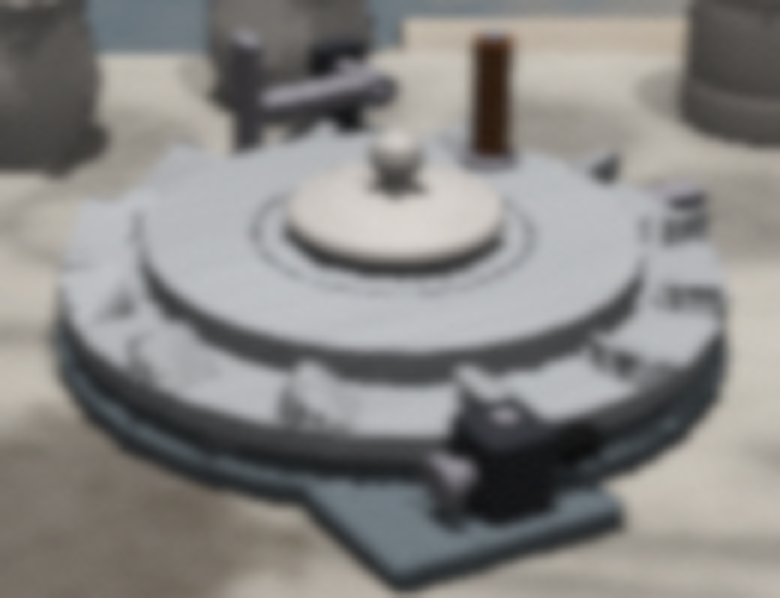

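Top crop: tab top at (165,275), pivot (172,178), peg top (322,145), lug (385,58), stop block (648,378) with buffer facing up. Side crop: tab top (247,42), peg top (493,38). I triangulate these.

```bash
cat >> h.py <<'E'
def tri(a,b):
    A=[]
    for n,(u,v) in(("top",a),("side",b)):
        K,R,t=cam(n);M=K@np.c_[R,t];A+=[u*M[2]-M[0],v*M[2]-M[1]]
    x=np.linalg.svd(np.array(A))[2][3];return x[:3]/x[3]
T=lambda u,v:(195+(u+.5)/5.5-.5,135+(v+.5)/5.2-.5)
S=lambda u,v:(205+(u+.5)/6-.5,165+(v+.5)/5.2-.5)
E
python3 - <<'E'
from h import *
print("tab",tri(T(165,275),S(247,42)),"peg",tri(T(322,143),S(493,38)), "pivot",tri(T(176,176),S(380,88)))
for a,b in(((88,132),(80,250)),((680,320),(668,475))):
    p,q=onz("top",*T(*a),.012),onz("top",*T(*b),.012);d=p-q;print("edge",p,q,np.degrees(np.arctan2(d[1],d[0])))
print("tab@.09",onz("top",*T(165,275),.09),"piv",onz("top",*T(176,178),.062))
print("peg@.104",onz("top",*T(322,143),.104),"lug",onz("top",*T(385,45),.034),onz("top",*T(398,58),.034),onz("top",*T(372,58),.034))
print("stop",onz("top",*T(650,378),.046))
d=np.load("top0.npy");P=cloud("top",d)
# pawl arm points, tab points, lug points
W=P[160:195,210:235].reshape(-1,3);m=W[:,2]>.054;W=W[m]
o=np.argsort(W[:,0]);print(np.round(W[o][::2],4))
L=P[140:152,258:275].reshape(-1,3);L=L[(L[:,2]>.015)&(L[:,2]<.2)];print("lug",L.round(4)[:40])
E
```

```text
tab [0.49067922 0.18429261 0.08906552] peg [0.54975633 0.11974378 0.10323833] pivot [0.54349226 0.18274042 0.05618411]
edge [0.57044547 0.22854486 0.012     ] [0.51154556 0.22975015 0.012     ] -1.1723042167900188
edge [ 0.48547731 -0.04948327  0.012     ] [ 0.40940883 -0.04457016  0.012     ] -3.695492204437463
tab@.09 [0.49002344 0.18448583 0.09      ] piv [0.53944179 0.18336403 0.062     ]
peg@.104 [0.54938879 0.11986598 0.104     ] lug [0.61327246 0.09188733 0.034     ] [0.60701611 0.08575386 0.034     ] [0.60661414 0.09769221 0.034     ]
stop [ 0.45359539 -0.02981008  0.046     ]
[[0.3785 0.1252 0.9277]
 [0.3785 0.1252 0.9277]
 [0.3785 0.1252 0.9277]
 [0.4871 0.1885 0.0845]
 [0.4872 0.1814 0.0849]
 [0.4873 0.185  0.0652]
 [0.4873 0.1899 0.0635]
 [0.4874 0.1924 0.0628]
 [0.4884 0.1903 0.092 ]
 [0.4887 0.1881 0.0901]
 [0.489  0.1859 0.0882]
 [0.4896 0.1802 0.0673]
 [0.4909 0.1929 0.0902]
 [0.4912 0.1859 0.0895]
 [0.4914 0.1837 0.0881]
 [0.493  0.1858 0.0933]
 [0.4935 0.1908 0.0883]
 [0.4936 0.1837 0.0892]
 [0.4956 0.181  0.0582]
 [0.4997 0.1905 0.062 ]
 [0.4999 0.1809 0.0623]
 [0.
[... 2253 characters left out ...]
3 ]
 [0.6106 0.0934 0.0366]
 [0.612  0.0907 0.0317]
 [0.6109 0.0884 0.0361]
 [0.6115 0.0858 0.0341]
 [0.6091 0.0957 0.032 ]
 [0.6092 0.0932 0.0322]
 [0.6089 0.0907 0.0336]
 [0.6083 0.0883 0.0361]
 [0.6084 0.0858 0.036 ]
 [0.606  0.0957 0.0341]
 [0.6061 0.0932 0.0341]
 [0.6059 0.0907 0.0351]
 [0.6061 0.0882 0.0348]
 [0.6066 0.0856 0.0331]
 [0.6036 0.0956 0.0334]
 [0.6023 0.0933 0.039 ]
 [0.6033 0.0907 0.0354]
 [0.6031 0.0882 0.0363]
 [0.604  0.0855 0.0333]
 [0.6009 0.0956 0.0339]
 [0.6008 0.0931 0.0346]
 [0.6015 0.0905 0.032 ]
 [0.6017 0.0879 0.0319]
 [0.6014 0.0855 0.0334]
 [0.5947 0.1084 0.047 ]
 [0.5983 0.0955 0.0338]
 [0.5981 0.093  0.0353]
 [0.5984 0.0905 0.0343]
 [0.5987 0.0879 0.0333]]
```

>>> {"fn": "drive_tool", "kwargs": {
  "moves": [-1.2,-0.95,0.1,-0.4,40,-2.4,-1.9,0.2,-0.8,40,-3.6,-2.85,0.3,-1.2,40,-4.8,-3.8,0.4,-1.6,40,-6.0,-4.7,0.5,-1.92,40]
}}

```text
time_s: 0.72
tool_pos: [0.3792, 0.3554, 0.2022]
tool_rot: [-180.0, -0.0, -179.9]
force: [0.1, 0.9, -0.0]
grip_width: 0.0453
grasp_force: 0.0
```

>>> {"fn": "drive_tool", "kwargs": {
  "moves": [-0.9,-1.2,0.3,0,40,-1.8,-2.4,0.6,0,40,-2.78,-3.6,1.0,0,40,-2.78,-4.22,1.2,0,40,-2.78,-4.22,1.2,0,40]
}}

```text
time_s: 1.35
tool_pos: [0.4896, 0.1859, 0.1535]
tool_rot: [-179.9, -0.1, 179.7]
force: [0.2, 0.7, -0.9]
grip_width: 0.0402
grasp_force: 0.0
```

Run:
```python
from h import *
p,d=env.read_camera("side");o=env.get_obs();print(o["tool_pos"],o["tool_rot"],o["qpos"])
cv2.imwrite("pics/s2.png",cv2.resize(p[100:280,190:340][:,:,::-1],None,fx=4,fy=3.3,interpolation=cv2.INTER_CUBIC))
```

```text
[0.48941237 0.18839069 0.15414132] [ 1.79992272e+02 -6.13209990e-02  1.79923385e+02] [-37.86011592   5.68816883  14.80972351 106.53405247  -1.59916997
  68.02664466  67.40311873]
```

View pics/s2.png

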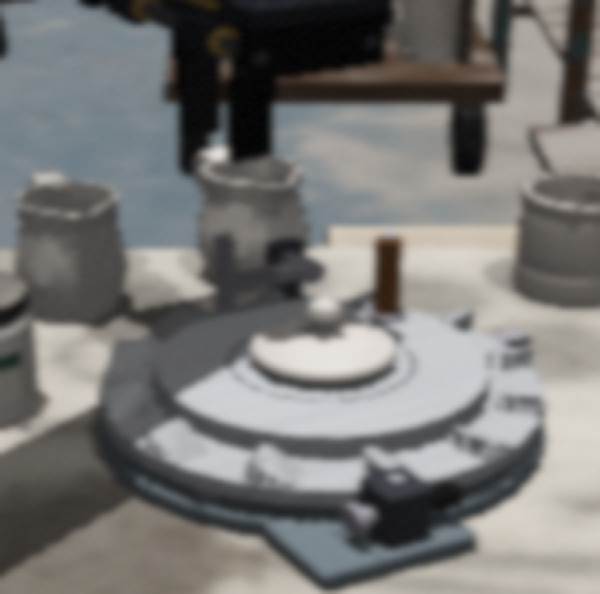

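The fingers stand open right above the tab (225,238). Descend and pinch.

>>> {"fn": "drive_tool", "kwargs": {
  "moves": [0,-0.04,1.2,0,36,0,-0.04,2.0,0,36,0,-0.04,2.0,0,36]
}}

```text
time_s: 1.78
tool_pos: [0.4873, 0.1884, 0.0726]
tool_rot: [-179.9, -0.3, -179.8]
force: [-0.2, -0.1, -0.1]
grip_width: 0.036
grasp_force: 0.0
```

>>> {"fn": "drive_tool", "kwargs": {
  "moves": [0,0,0,0,8,0,0,0,0,8,0,0,0,0,8,0,0,0,0,8],
  "squeeze": 8
}}

```text
time_s: 2.28
tool_pos: [0.4906, 0.1873, 0.0758]
tool_rot: [180.0, 0.1, -180.0]
force: [-1.2, -1.2, 5.3]
grip_width: 0.0139
grasp_force: 8.0
```

>>> {"fn": "drive_tool", "kwargs": {
  "moves": [-0.17,0,-0.245,0,8,-0.38,0,-0.45,0,8,-0.64,0,-0.605,0,8,-0.915,0,-0.705,0,8,-1.21,0,-0.745,0,8]
}}

```text
time_s: 2.9
tool_pos: [0.5399, 0.1859, 0.1051]
tool_rot: [-179.9, 0.1, 180.0]
force: [-1.6, -4.0, 2.7]
grip_width: 0.0141
grasp_force: 8.0
```

>>> {"fn": "drive_tool", "kwargs": {
  "moves": [-0.3,0,0.02,0,8,-0.58,0,0.11,0,8,-0.84,0,0.25,0,8,-1.07,0,0.44,0,8,-1.21,0,0.61,0,8]
}}

```text
time_s: 3.52
tool_pos: [0.59, 0.1842, 0.0801]
tool_rot: [-179.8, 0.3, 179.9]
force: [2.1, -6.5, 2.6]
grip_width: 0.0139
grasp_force: 8.0
```

>>> {"fn": "drive_tool", "kwargs": {
  "moves": [0,0,0,0,8,0,0,0,0,24,0,0,0,0,24,0,0,0,0,24,0,0,-0.5,0,24]
}}

```text
time_s: 4.15
tool_pos: [0.5848, 0.1878, 0.0989]
tool_rot: [-180.0, -0.2, -179.9]
force: [-0.2, 0.6, 0.4]
grip_width: 0.0239
grasp_force: 0.0
```

>>> {"fn": "drive_tool", "kwargs": {
  "moves": [0,0,-1,0,24,0,0,-2,0,24,0,0,-2,0,24]
}}

```text
time_s: 4.53
tool_pos: [0.5891, 0.1885, 0.1857]
tool_rot: [179.8, 0.5, -180.0]
force: [0.9, 0.0, -0.1]
grip_width: 0.024
grasp_force: 0.0
```

Run:
```python
from h import *
p,d=env.read_camera("side");o=env.get_obs();print(o["tool_pos"],o["tool_rot"],o["qpos"],o["force"])
cv2.imwrite("pics/s3.png",cv2.resize(p[100:280,190:340][:,:,::-1],None,fx=4,fy=3.3,interpolation=cv2.INTER_CUBIC))
```

```text
[0.5877969  0.18813779 0.18319253] [ 179.84694225    0.26626222 -179.948616  ] [-34.09245574  15.50545301  16.71148323  92.07778901  -4.6824476
  72.79484424  73.4592798 ] [ 0.51329355 -0.72238102 -0.54476651]
```

View pics/s3.png

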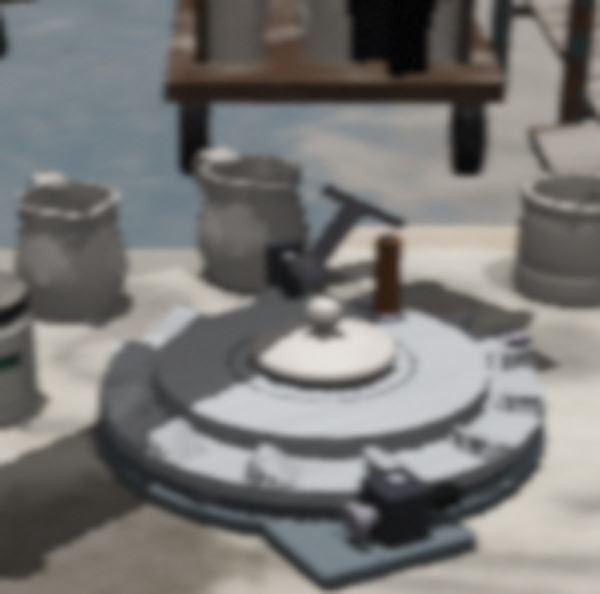

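The pawl is thrown right over (nose up at (325,190), tab at (400,222)) and the peg has not moved. Now to the peg.

>>> {"fn": "drive_tool", "kwargs": {
  "moves": [0.3,-0.6,0,-0.9,44,0.6,-1.2,0,-1.8,44,0.96,-1.7,0,-2.8,44,0.96,-1.7,0.8,-2.8,44,0.96,-1.7,0.8,-2.8,44]
}}

```text
time_s: 5.2
tool_pos: [0.5456, 0.1188, 0.1453]
tool_rot: [179.9, -0.3, -152.0]
force: [0.2, -0.4, 0.3]
grip_width: 0.0436
grasp_force: 0.0
```

Run:
```python
from h import *
p,d=env.read_camera("top");o=env.get_obs();print(o["tool_pos"],o["tool_rot"],o["qpos"])
cv2.imwrite("pics/t4.png",cv2.resize(p[125:255,195:335][:,:,::-1],None,fx=5,fy=4.5,interpolation=cv2.INTER_CUBIC))
```

```text
[0.54688534 0.11925123 0.14688651] [ 1.79949580e+02 -1.78627495e-01 -1.51966904e+02] [-28.71812539  10.45928443  15.30480239 102.20225942  -2.9690208
  67.91421832 105.5031405 ]
```

View pics/t4.png

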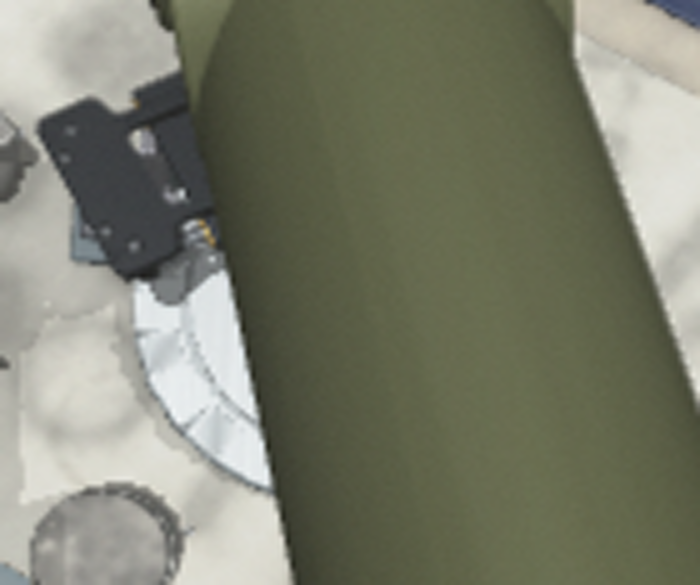

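The arm hides the wheel in this view, but the gripper's line is as planned. Descend round the peg.

>>> {"fn": "drive_tool", "kwargs": {
  "moves": [-0.07,0,0.8,0,44,-0.07,0,1.5,0,44,-0.07,0,2.0,0,44,-0.07,0,2.0,0,44]
}}

```text
time_s: 5.75
tool_pos: [0.5499, 0.1209, 0.0673]
tool_rot: [180.0, -0.1, -151.9]
force: [0.3, -1.0, 0.2]
grip_width: 0.0445
grasp_force: 0.0
```

>>> {"fn": "drive_tool", "kwargs": {
  "moves": [0,0,0,0,20,0,0,0,0,20,0,0,0,0,20,0,0,0,0,20]
}}

```text
time_s: 6.25
tool_pos: [0.5509, 0.1205, 0.0684]
tool_rot: [-180.0, 0.0, -152.0]
force: [0.2, 0.2, 0.1]
grip_width: 0.0211
grasp_force: 0.0
```

>>> {"fn": "drive_tool", "kwargs": {
  "moves": [0.017,-0.242,0,0.8,20,0.067,-0.48,0,1.6,20,0.15,-0.708,0,2.4,20,0.264,-0.922,0,3.2,20,0.407,-1.118,0,4.0,20]
}}

```text
time_s: 6.88
tool_pos: [0.5581, 0.0746, 0.0682]
tool_rot: [179.9, 0.1, 167.8]
force: [1.0, 3.1, -1.3]
grip_width: 0.0201
grasp_force: 1.5
```

>>> {"fn": "drive_tool", "kwargs": {
  "moves": [0.017,-0.242,0,0.8,20,0.067,-0.48,0,1.6,20,0.15,-0.708,0,2.4,20,0.264,-0.922,0,3.2,20,0.264,-0.922,0,3.2,20]
}}

```text
time_s: 7.5
tool_pos: [0.5391, 0.039, 0.0681]
tool_rot: [-180.0, -0.0, 136.1]
force: [-0.4, -0.3, 0.8]
grip_width: 0.0203
grasp_force: 0.0
```

>>> {"fn": "drive_tool", "kwargs": {
  "moves": [0.004,-0.121,0,0.4,20,0.017,-0.242,0,0.8,20,0.03,-0.32,0,1.06,20,0.038,-0.362,0,1.2,20,0.038,-0.362,0,1.2,20]
}}

```text
time_s: 8.12
tool_pos: [0.5286, 0.0305, 0.0682]
tool_rot: [180.0, 0.0, 124.1]
force: [1.8, 0.0, 0.2]
grip_width: 0.0197
grasp_force: 1.0
```

>>> {"fn": "drive_tool", "kwargs": {
  "moves": [0,-0.03,0,0.1,20,0.001,-0.06,0,0.2,20,0.002,-0.09,0,0.3,20,0.003,-0.11,0,0.3,20,0.003,-0.11,0,0.3,20]
}}

```text
time_s: 8.75
tool_pos: [0.5245, 0.0276, 0.0681]
tool_rot: [180.0, 0.0, 121.0]
force: [2.5, 0.5, 2.2]
grip_width: 0.0202
grasp_force: 0.9
```

>>> {"fn": "drive_tool", "kwargs": {
  "moves": [0,-0.015,0,0.05,20,0,-0.03,0,0.1,20,0,-0.03,0,0.1,20,0,-0.03,0,0.1,20]
}}

```text
time_s: 9.25
tool_pos: [0.5235, 0.0271, 0.068]
tool_rot: [180.0, 0.0, 120.0]
force: [1.8, 1.0, 1.5]
grip_width: 0.0203
grasp_force: 1.0
```

>>> {"fn": "drive_tool", "kwargs": {
  "moves": [0,-0.01,0,0.05,20,0,-0.02,0,0.06,20,0,-0.02,0,0.06,20,0,-0.02,0,0.06,20]
}}

```text
time_s: 9.75
tool_pos: [0.5227, 0.0267, 0.068]
tool_rot: [180.0, 0.0, 119.4]
force: [2.4, 1.8, 1.1]
grip_width: 0.0198
grasp_force: 1.1
```

>>> {"fn": "drive_tool", "kwargs": {
  "moves": [0,-0.01,0,0.05,20,0,-0.02,0,0.06,20,0,-0.02,0,0.06,20,0,-0.02,0,0.06,20]
}}

```text
time_s: 10.25
tool_pos: [0.522, 0.0262, 0.068]
tool_rot: [-180.0, 0.0, 118.8]
force: [2.0, 0.5, 1.9]
grip_width: 0.0202
grasp_force: 1.0
```

>>> {"fn": "drive_tool", "kwargs": {
  "moves": [0,-0.01,0,0.05,20,0,-0.02,0,0.06,20,0,-0.02,0,0.06,20,0,-0.02,0,0.06,20]
}}

```text
time_s: 10.75
tool_pos: [0.5213, 0.0258, 0.068]
tool_rot: [-180.0, 0.0, 118.2]
force: [2.9, -0.8, 1.0]
grip_width: 0.02
grasp_force: 1.0
```

>>> {"fn": "drive_tool", "kwargs": {
  "moves": [0,-0.01,0,0.05,20,0,-0.02,0,0.06,20,0,-0.02,0,0.06,20,0,-0.02,0,0.06,20]
}}

```text
time_s: 11.25
tool_pos: [0.5206, 0.0255, 0.0679]
tool_rot: [-180.0, 0.0, 117.6]
force: [3.6, -0.4, 1.5]
grip_width: 0.0202
grasp_force: 1.1
```

>>> {"fn": "drive_tool", "kwargs": {
  "moves": [0,-0.01,0,0.05,20,0,-0.02,0,0.06,20,0,-0.02,0,0.06,20,0,-0.02,0,0.06,20]
}}

```text
time_s: 11.75
tool_pos: [0.5199, 0.0251, 0.068]
tool_rot: [-180.0, 0.0, 117.0]
force: [3.3, -0.2, 0.7]
grip_width: 0.02
grasp_force: 1.1
```

>>> {"fn": "drive_tool", "kwargs": {
  "moves": [0,-0.01,0,0.05,20,0,-0.02,0,0.06,20,0,-0.02,0,0.06,20,0,-0.02,0,0.06,20]
}}

```text
time_s: 12.25
tool_pos: [0.5191, 0.0248, 0.068]
tool_rot: [-180.0, -0.0, 116.4]
force: [1.8, 0.6, 1.1]
grip_width: 0.0197
grasp_force: 1.1
```

>>> {"fn": "drive_tool", "kwargs": {
  "moves": [0,-0.01,0,0.05,20,0,-0.02,0,0.06,20,0,-0.02,0,0.06,20,0,-0.02,0,0.06,20]
}}

```text
time_s: 12.75
tool_pos: [0.5185, 0.0245, 0.068]
tool_rot: [180.0, -0.0, 115.8]
force: [2.9, -0.3, -0.1]
grip_width: 0.02
grasp_force: 1.2
```

>>> {"fn": "drive_tool", "kwargs": {
  "moves": [0,-0.01,0,0.05,20,0,-0.02,0,0.06,20,0,-0.02,0,0.06,20,0,-0.02,0,0.06,20]
}}

```text
time_s: 13.25
tool_pos: [0.5183, 0.0244, 0.068]
tool_rot: [179.9, 0.0, 115.2]
force: [4.2, 0.2, -2.0]
grip_width: 0.0199
grasp_force: 2.4
```

The wheel has started to resist, so contact is beginning. Smaller steps.

>>> {"fn": "drive_tool", "kwargs": {
  "moves": [0,-0.008,0,0,20,0,-0.015,0,0,20,0,-0.015,0,0,20,0,-0.015,0,0,20]
}}

```text
time_s: 13.75
tool_pos: [0.5182, 0.0244, 0.068]
tool_rot: [179.9, 0.0, 115.2]
force: [6.2, 0.7, -3.5]
grip_width: 0.02
grasp_force: 3.1
```

>>> {"fn": "drive_tool", "kwargs": {
  "moves": [0,-0.012,0,0,20,0,-0.025,0,0,20,0,-0.025,0,0,20,0,-0.025,0,0,20]
}}

```text
time_s: 14.25
tool_pos: [0.518, 0.0243, 0.068]
tool_rot: [179.8, 0.1, 115.2]
force: [8.3, 1.7, -6.5]
grip_width: 0.0201
grasp_force: 4.2
```

>>> {"fn": "drive_tool", "kwargs": {
  "moves": [0,-0.01,0,0,20,0,-0.02,0,0,20,0,-0.02,0,0,20,0,-0.02,0,0,20,0,-0.02,0,0,20]
}}

```text
time_s: 14.88
tool_pos: [0.5179, 0.0242, 0.068]
tool_rot: [179.7, 0.1, 115.3]
force: [9.7, 2.2, -7.5]
grip_width: 0.0202
grasp_force: 5.1
```

About 9.7 N at the peg along the push, held. Ease off, open and lift clear.

>>> {"fn": "drive_tool", "kwargs": {
  "moves": [0,0.04,0,0,20,0,0.07,0,0,30,0,0.07,0,0,40,0,0.07,0,0,40,0,0.07,0,0,40]
}}

```text
time_s: 15.5
tool_pos: [0.5176, 0.0242, 0.0678]
tool_rot: [-180.0, -0.0, 115.2]
force: [-0.8, -0.5, 0.4]
grip_width: 0.0388
grasp_force: 0.0
```

>>> {"fn": "drive_tool", "kwargs": {
  "moves": [0,0,-0.8,0,40,0,0,-1.6,0,40,0,0,-2.4,0,40,0,0,-2.9,0,40,0,0,-2.9,0,40]
}}

```text
time_s: 16.12
tool_pos: [0.5191, 0.0244, 0.1854]
tool_rot: [179.8, 0.0, 115.2]
force: [-0.6, -0.5, 0.1]
grip_width: 0.04
grasp_force: 0.0
```

>>> {"fn": "drive_tool", "kwargs": {
  "moves": [0.6,0.7,0,-1.0,40,1.2,1.4,0,-2.0,40,1.8,2.1,0,-3.0,40,2.4,2.8,0,-4.0,40,2.89,3.37,0,-5.0,40]
}}

```text
time_s: 16.75
tool_pos: [0.5903, 0.1877, 0.1819]
tool_rot: [-179.9, -0.1, 165.6]
force: [0.5, 0.4, 0.3]
grip_width: 0.0399
grasp_force: 0.0
```

>>> {"fn": "drive_tool", "kwargs": {
  "moves": [0,0,0,-0.8,40,0,0,0,-1.48,40,0,0,0,-1.48,40,0,0,0,-1.48,40]
}}

```text
time_s: 17.25
tool_pos: [0.5904, 0.186, 0.1831]
tool_rot: [-180.0, -0.1, 179.9]
force: [-0.1, -0.1, -0.2]
grip_width: 0.0398
grasp_force: 0.0
```

Run:
```python
from h import *
p,d=env.read_camera("side");o=env.get_obs();print(o["tool_pos"],o["tool_rot"],o["force"])
cv2.imwrite("pics/s5.png",cv2.resize(p[100:280,190:340][:,:,::-1],None,fx=4,fy=3.3,interpolation=cv2.INTER_CUBIC))
```

```text
[0.59052106 0.18611205 0.18335756] [-1.79983379e+02 -4.84829196e-02  1.79916702e+02] [-0.17306153  0.17700987  0.21956459]
```

View pics/s5.png

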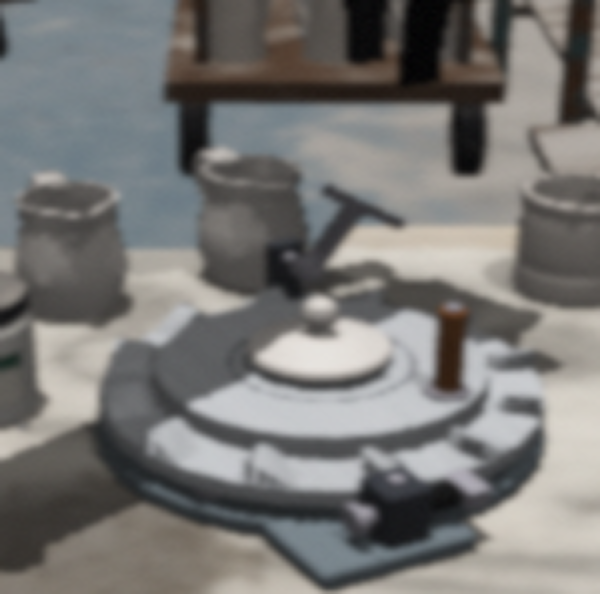

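The lug sits at the buffer (470,485), the lid is centred and the pawl is still open. Pinch the tab again.

>>> {"fn": "drive_tool", "kwargs": {
  "moves": [0,0,1.0,0,36,0,0,2.0,0,36,0,0,2.7,0,36,0,0,2.7,0,36]
}}

```text
time_s: 17.8
tool_pos: [0.5888, 0.1857, 0.0735]
tool_rot: [-179.9, -0.3, 180.0]
force: [-0.7, 0.3, 0.3]
grip_width: 0.0361
grasp_force: 0.0
```

>>> {"fn": "drive_tool", "kwargs": {
  "moves": [0,0,0,0,8,0,0,0,0,8,0,0,0,0,8,0,0,0,0,8],
  "squeeze": 8
}}

```text
time_s: 18.3
tool_pos: [0.592, 0.1841, 0.0775]
tool_rot: [-179.9, 0.1, 179.9]
force: [-1.0, -5.5, 6.4]
grip_width: 0.0136
grasp_force: 8.0
```

>>> {"fn": "drive_tool", "kwargs": {
  "moves": [0.16,0,-0.25,0,8,0.37,0,-0.45,0,8,0.62,0,-0.61,0,8,0.9,0,-0.715,0,8,1.19,0,-0.76,0,8]
}}

```text
time_s: 18.92
tool_pos: [0.5432, 0.1856, 0.107]
tool_rot: [-180.0, 0.1, 180.0]
force: [1.4, -4.0, -0.4]
grip_width: 0.0141
grasp_force: 8.0
```

>>> {"fn": "drive_tool", "kwargs": {
  "moves": [0.295,0,0.02,0,8,0.58,0,0.095,0,8,0.84,0,0.23,0,8,1.07,0,0.42,0,8,1.195,0,0.57,0,8]
}}

```text
time_s: 19.55
tool_pos: [0.494, 0.1871, 0.0828]
tool_rot: [180.0, -0.1, -179.9]
force: [0.2, -1.4, 0.6]
grip_width: 0.0139
grasp_force: 8.0
```

Carry it a little further, then release, let it fall, and lift.

>>> {"fn": "drive_tool", "kwargs": {
  "moves": [0.04,0,0.07,0,8,0.05,0,0.09,0,8,0.05,0,0.09,0,30,0.05,0,0.09,0,30,0.05,0,0.09,0,30]
}}

```text
time_s: 20.18
tool_pos: [0.494, 0.1864, 0.0802]
tool_rot: [180.0, 0.1, -180.0]
force: [-0.4, 0.0, 0.6]
grip_width: 0.0286
grasp_force: 0.0
```

>>> {"fn": "drive_tool", "kwargs": {
  "moves": [0,0,0,0,36,0,0,-0.6,0,36,0,0,-1.4,0,36,0,0,-2.4,0,36,0,0,-2.6,0,36]
}}

```text
time_s: 20.8
tool_pos: [0.4952, 0.1869, 0.187]
tool_rot: [179.8, 0.3, -180.0]
force: [0.1, 0.1, 0.2]
grip_width: 0.0356
grasp_force: 0.0
```

>>> {"fn": "drive_tool", "kwargs": {
  "moves": [0.5,1.2,-0.3,0,36,1.0,2.4,-0.6,0,36,1.2,3.6,-0.6,0,36,1.2,4.6,-0.6,0,36,1.2,4.6,-0.6,0,36]
}}

```text
time_s: 21.42
tool_pos: [0.4432, 0.3737, 0.2063]
tool_rot: [-180.0, -0.1, -179.6]
force: [0.8, -0.8, -0.1]
grip_width: 0.0362
grasp_force: 0.0
```

Run:
```python
from h import *
p,d=env.read_camera("side");o=env.get_obs();print(o["tool_pos"],o["force"],o["time_s"])
cv2.imwrite("pics/s6.png",cv2.resize(p[100:280,190:340][:,:,::-1],None,fx=4,fy=3.3,interpolation=cv2.INTER_CUBIC))
t,dt=env.read_camera("top");P=cloud("top",dt);q=P[160:200,205:240].reshape(-1,3)
s=q[(q[:,2]>.054)&(q[:,2]<.2)&(abs(q[:,1]-.1865)<.008)]
for a in np.arange(.48,.56,.005):
    w=s[(s[:,0]>=a)&(s[:,0]<a+.005),2];print(round(a,3),len(w),np.round(np.median(w),4) if len(w) else '',np.round(w.max(),4) if len(w) else '')
```

```text
[0.44436489 0.37113677 0.20650637] [ 0.67148249 -0.69840114 -0.03684546] 21.475
0.48 0  
0.485 18 0.0821 0.0917
0.49 13 0.0904 0.0932
0.495 6 0.0617 0.063
0.5 9 0.0607 0.0623
0.505 11 0.0612 0.0661
0.51 11 0.0615 0.0632
0.515 10 0.0613 0.0643
0.52 10 0.0617 0.0632
0.525 12 0.0611 0.0643
0.53 11 0.0619 0.0642
0.535 12 0.0627 0.064
0.54 12 0.0643 0.0674
0.545 5 0.0619 0.0642
0.55 0  
0.555 0  
0.56 0
```

View pics/s6.png

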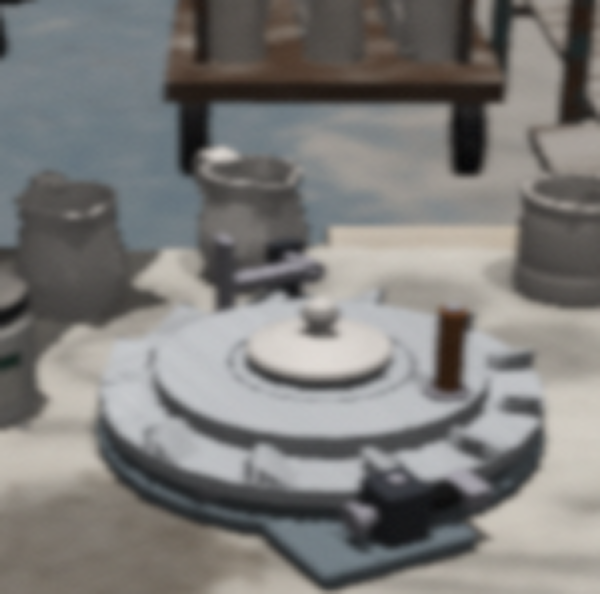

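The pawl arm is level at root height (tab top at (225,240)), the lug is on the stop, the lid is centred and the robot is clear. Handing in.

```bash
python3 -c "
from cell import env
print(env.sign_off())"
```

```text
the job is handed in; nothing more can be done
None
```

I threw the pawl over, turned the wheel back until its lug bore on the home stop with about 10 N at the peg, dropped the pawl back down level at the root, and handed the job in at about 21.5 s; no verdict was returned.

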